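Fetch a dry porcelain petal from under the drying rack with a reacher

ROBOT

A 6-joint arm with a two-finger parallel gripper is mounted at the origin on a cart in front of the work surface, level with it; the furniture and walls round the work are solid. World frame = base frame: x ahead of the robot, y to its left, z up, the work surface at z = 0. Lengths are in m, angles in rad, forces in N, time in s.
With the tool pointing down it reaches from about 0.35 to 0.85 m from the base axis. Payload 8.1 kg.
Tool frame: the origin (TCP) lies between the finger pads; the fingertips stand 25 mm ahead of it and the grasp point (between the pads) lies 6 mm ahead of it (robot.tip_extent is the distance from the TCP to the fingertips, in m); z points along the fingers, y is the direction in which the jaws open and shut (so a half turn about z gives the same grasp; the last joint's range is limited). The gripper opens to 93 mm and grips with 3 to 60 N. Pads are 15 mm wide; open, the fingers measure 128 mm over their backs; the gripper's body (75 mm by 188 mm) begins 65 mm behind the grasp point.
Start: joints at [1.063, 0.13, 1.488, -0, 1.523, -0.085], TCP at [0.246, 0.547, 0.244] pointing down, gripper open.
Joint ranges: [-2.96, 2.96], [-0.89, 2.26], [0.02, 2.5], [-1.34, 4.48], [0, 2.73], [-2.66, 2.66]. Speed limits (rad/s): [2.39, 2.39, 2.79, 3.14, 3.14, 3.14].

INTERFACE

Orientations are given as a rotation vector (axis times angle).
In Python, from plant import robot gives the robot as it stands.
- The arm moves only by the tool drive_tool, never from a script. Its argument "increments" is a list of rows, each a list of 7 numbers: the closure, from 0 (fully open) to 1 (shut), then the shift along the world's x, y, z in units of 25 mm (1.0 is 25 mm), then the turn, a rotation vector about the world's x, y, z in rad. In form: [[gripper, dx, dy, dz, rx, ry, rz], ...]. A call has 1 to 20 rows; each row is the pose to reach, as a shift and turn from the pose commanded when the call began; what a row does not reach only later rows make up. A row lasts 1/12 s, in which the tool goes at most 41.7 mm and 7.16 degrees, less where a joint would pass 70% of its speed; a pose out of reach is approached as far as the arm can. A call with a gripper value outside its range is refused whole. The fingers move at their own pace and stop on an object; "squeeze" is the grip in N (left out, the last holds). Time passes only in rows, so rows that repeat a pose let the fingers close. It gives the time, the measured TCP pose, the force and the opening at its end, in the units of the state.
- robot.read_state(): the state, without advancing time (a new reading comes with each control period).
- robot.read_camera(name): name is "side" or "top"; returns a dict with "image" (480x640x3 uint8, red, green, blue), "fx", "fy", "cx", "cy" (pixels), "T" (4x4, takes a point from camera to world coordinates). Camera axes: x right, y down, z forward; pixel columns grow to the right and rows downward; lengths in m; the calibration is good to about 2 mm. A picture is of the moment at which its call begins. There is no depth.
- robot.close_job(): hands the job in, once; it reports no verdict.
The state is a dict: "t": time; "q": joint angles; "dq": joint speeds; "joint_torque": joint torques, N m; "tool_pos": TCP position; "orientation": TCP orientation; "force": force on the tool from outside, world axes, zero at the start; "wrist_torque": the same for the moment, N m; "opening": finger opening in m.
Only numpy, scipy, OpenCV 4.12 (cv2) and the standard library are available. Lean on these libraries where they do the work, as an engineer would, in place of code of your own. Each camera call takes 0.05 s, during which the arm holds its last target.

TASK

A brittle, dry porcelain petal has slid far under the low slatted drying rack. Take the pick-up reacher by its handle, slide its open jaws in under the rack's open right-hand side, squeeze the trigger until both jaws hold the petal firmly but gently, and draw it out in the jaws onto the open bench, at least 5 cm clear of the rack's edge. Then let the trigger spring open and leave petal and reacher lying flat on the bench; do not touch the petal with the gripper itself, and do not bump the rack or shift the pots drying on it.

Things in the scene. Friction and masses are not known exactly. Their poses are not given: they have to be found in the camera images.
- petal: curled strip of dry brittle porcelain, 19 x 45 x 9 mm, about 15 g, flat on the bench under the rack. Origin at the centre of its underside, y axis along the 45 mm length (either way round), z up. Breaks if a jaw presses it with over 6 N; held firmly means 1.5 to 4 N on each jaw. It slides and turns easily: closing jaws centre it and turn it in line with themselves.
- rack: low slatted drying rack of light wood, 240 mm deep (x) by 310 mm wide (y), loose, 1.9 kg. Origin on the bench under its middle; +x points inward from its open front, about along world +y (the front faces the robot's right). Slat tops at z 74 mm, 62 mm clear under them. Legs 26 mm square at x +-104, y +-134 mm.
- rack_front (a point): bench-level point under the middle of the rack's front edge (x = -120 mm in the rack's frame), same axes as the rack. Front and back are open between the legs, 242 mm of clear width; only the sides (y +-134 mm) carry 18 mm thick aprons, underside at 38 mm.
- reacher: pick-up reacher lying on its side, 345 mm long, 0.27 kg: grey handle, black trigger, aluminium tube, two black jaws. x runs along the tube towards the jaws, z up; origin at bench level midway between grip bar and trigger. Centre of mass about x 49, y -36 mm (far end light: it can be slid along the bench or carried a few mm above it).
- squeeze_point (a point): on the reacher at x 0, y 0, z 16 mm: squeeze grip bar and trigger together here along the reacher's x, from above; free space before and behind. Grip bar: flat rear face at x -34 mm, 16 mm thick, y -54..+50, z 1..31 mm. Trigger: bent, its foremost point at x +31 mm here when open (65 mm over both), 11 mm thick, z 4..28 mm; hinge at x 18, y -40 mm.
- tube_mid (a point): middle of the 16 mm tube, on the reacher at x 140, y -56, z 16 mm. The handle body (x -34..58, y -70..-42 mm, 31 mm tall), tube and jaw head (x 207..237 mm, 38 mm wide, its skid on the bench) all lie along y = -56 mm.
- jaw_mid (a point): midway between the jaw pads, on the reacher at x 288, y -56, z 10 mm, same axes as the reacher. Pads 36 mm long (about x 270..306 mm), 19 mm tall, down to 2.5 mm above the bench. Open they stand 60 mm apart here (about 10 mm more at the tips); the open jaws are 85 mm wide outside.
- jaw_left: black jaw with rubber pad on the reacher's +y side; origin at its hinge (x 226, y -45, z 13.5 mm in the reacher's frame). Both jaws swing inward together, 1.5 rad for each rad of the trigger, and meet at about 0.32 rad of trigger.
- jaw_right: the mirror-image jaw on the reacher's -y side; origin at its hinge (x 226, y -67, z 13.5 mm in the reacher's frame).
- trigger (a joint): trigger angle (rad): 0 open at its stop, grows when squeezed, to 0.34; 0.1 rad is 4 mm of squeeze at squeeze_point. Its spring needs 12 N there to start and about 19 to 22 N at 0.22 rad, where the jaws meet the petal across its 19 mm (sooner if aslant); then the linkage is stiff and each further newton adds about 0.3 N on each jaw.
- bowl: pale green bowl, 119 mm wide, 58 mm tall, drying on the rack; origin at the centre of its underside. Bystander.
- jar: small beige jar, 66 mm wide, 82 mm tall, on the rack; origin at the centre of its underside. Bystander.
- mug: cream mug, 75 mm wide, 110 mm with its handle, 118 mm tall, on the rack; origin at the centre of its underside. Bystander.

How it is judged:
On the way, in this order (a step that is already met when the one before it is completed fails the run):
1. the trigger is squeezed by the fingers and both jaws hold the petal (more than 1 N each) while it is still under the rack (contact force between each of jaw_left, jaw_right and petal above 1 N and contact force between the fingers and reacher above 3 N and value of joint trigger above 0.1 rad and x of petal in the frame of rack_front above 0.04 m), for 0.2 s.
2. the petal has been drawn out, still held by both jaws, and its middle is more than 50 mm outside the rack's front edge (contact force between each of jaw_left, jaw_right and petal above 0.4 N and contact force between the fingers and reacher above 3 N and value of joint trigger above 0.1 rad and x of petal in the frame of rack_front below -0.05 m), for 0.2 s.
At the end, for the whole second after the job is handed in: the petal lies flat and still on the open bench, its middle 50 to 350 mm outside the rack's front edge, not pinched by the jaws (under 0.3 N); the reacher lies flat on the bench, at rest, its trigger sprung open (under 0.05 rad) (x of petal in the frame of rack_front between -0.35 and -0.05 m and height (world z) of petal between -0.008 and 0.008 m and angle between petal's own z axis and vertical below 0.35 rad and linear speed of each of petal, reacher below 0.01 m/s and contact force between reacher and petal below 0.3 N and value of joint trigger below 0.05 rad and height (world z) of reacher below 0.008 m and angle between reacher's own z axis and vertical below 0.12 rad); the robot touches nothing.
It fails at once if a jaw presses the petal with more than 6 N: it breaks (contact force between any of jaw_left, jaw_right and petal above 6 N).
It fails at once if the gripper touches the petal (contact force between any of the fingers, the arm and petal above 0.3 N).
It fails at once if the reacher knocks the rack with more than 12 N, or the rack is shifted by more than 8 mm (contact force between reacher and rack above 12 N or distance of rack from where it was at the start of the episode above 0.008 m).
It fails at once if a pot on the rack is shifted by more than 12 mm or tipped (distance of any of bowl, jar, mug from where it was at the start of the episode above 0.012 m or angle between any of bowl, jar, mug's own z axis and vertical above 0.2 rad).
It also fails if it takes over 69 s, if anything falls off the work surface, if the arm or the gripper's body presses on something with over 40 N, if the wrist force passes 120 N, or if a joint passes its speed limit or range.

## Working session

There is one attempt and no reset: what is moved stays moved. The work goes in short steps, Python scripts to look and compute and a tool call to move; the robot and the scene stay as the last step left them, time stands still between calls to the robot, and variables do not carry over. Pictures are saved under pics/ and viewed, and the job is handed in when it is done.

Besides the shell and the picture viewer there is one more tool, called after "Emit:" as name(argument=value, ...) on one line, values as JSON. drive_tool: Moves the arm, as the interface text tells. Its arguments: {"type":"object","properties":{"increments":{"type":"array"},"squeeze":{"type":"number"}},"required":["increments"]}

```bash
mkdir -p pics; ls
python3 - <<'E'
from plant import robot
import cv2,numpy as np
print(robot.read_state())
for n in("side","top"):
    c=robot.read_camera(n);cv2.imwrite(f"pics/{n}0.png",c["image"][:,:,::-1]);print(n,c["fx"],c["fy"],c["cx"],c["cy"],c["T"].round(4).tolist())
E
```

```text
pics
{'t': 0.0, 'q': array([ 1.06261522e+00,  1.31153108e-01,  1.48926811e+00, -4.04651242e-05,
        1.52304053e+00, -8.53979033e-02]), 'dq': array([ 0.00089573, -0.00099729, -0.00054627,  0.00097475,  0.00236283,
        0.00282998]), 'joint_torque': array([ 1.57692673e-03, -5.59833884e+01, -4.91771185e+01,  7.68517004e-02,
        3.54469148e-02, -2.03731556e-04]), 'tool_pos': array([0.24590964, 0.54670374, 0.24259838]), 'orientation': array([-6.59061389e-01, -3.07116315e+00,  2.82571773e-03]), 'force': array([1.18854998, 0.01315718, 0.20527912]), 'wrist_torque': array([0.0133562 , 0.00567872, 0.01803897]), 'opening': 0.09292130638985042}
side 500.18154623674576 500.18154623674576 321.9398223682656 239.79861960997505 [[-0.9995, 0.002, -0.0318, 0.5958], [0.0298, 0.4118, -0.9108, 1.0635], [0.0113, -0.9113, -0.4116, 0.5613], [0.0, 0.0, 0.0, 1.0]]
top 463.506631286153 463.506631286153 311.0497997769081 237.14039052922246 [[0.0292, -0.9868, 0.1591, 0.397], [-0.9996, -0.0289, 0.0039, 0.013], [0.0007, -0.1591, -0.9873, 0.9969], [0.0, 0.0, 0.0, 1.0]]
```

View pics/side0.png

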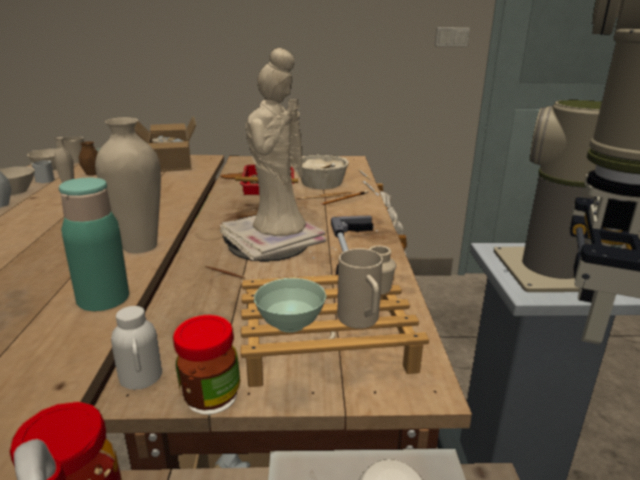

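View pics/top0.png

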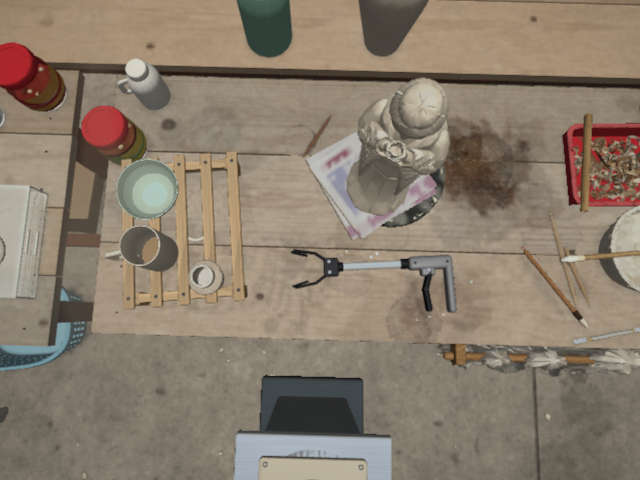

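The top view shows the reacher lying with its jaws pointing left (+y) at about (300,270) and its handle at (430,275). The rack spans columns 120–245, with a whitish petal visible between the slats near (196,239). I'll enlarge both.

Run:
```python
import cv2
a=cv2.imread("pics/top0.png")
cv2.imwrite("pics/t_rack.png",cv2.resize(a[145:315,110:260],None,fx=4,fy=3.5,interpolation=cv2.INTER_CUBIC)[:600])
cv2.imwrite("pics/t_reach.png",cv2.resize(a[235:325,280:470],None,fx=4,fy=4,interpolation=cv2.INTER_CUBIC))
b=cv2.imread("pics/side0.png")
cv2.imwrite("pics/s_rack.png",cv2.resize(b[210:390,235:435],None,fx=4,fy=3.3,interpolation=cv2.INTER_CUBIC))
```

```text
(no output)
```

View pics/t_rack.png

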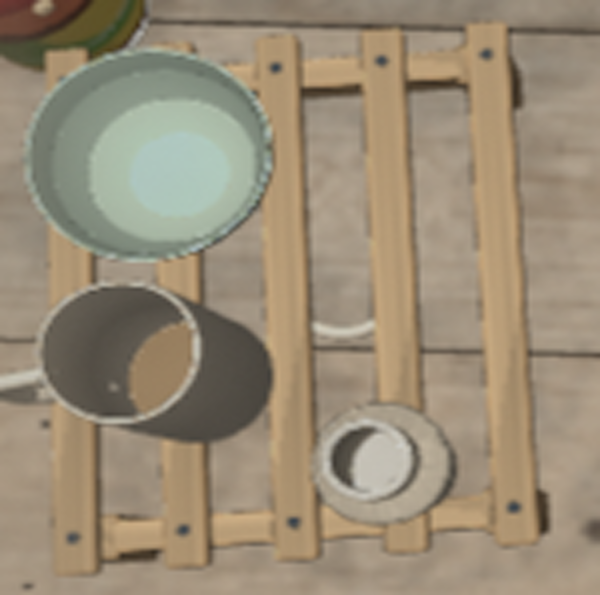

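View pics/t_reach.png

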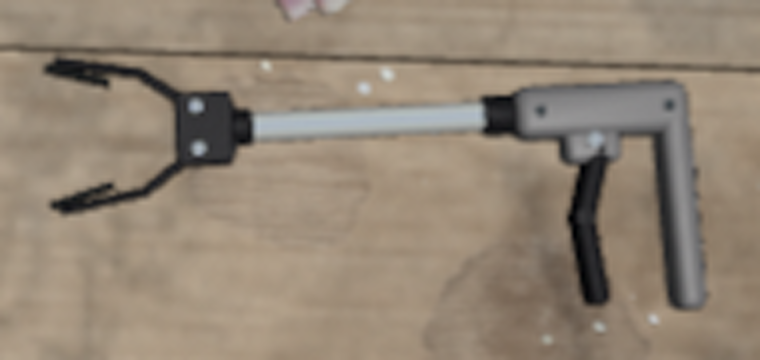

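View pics/s_rack.png

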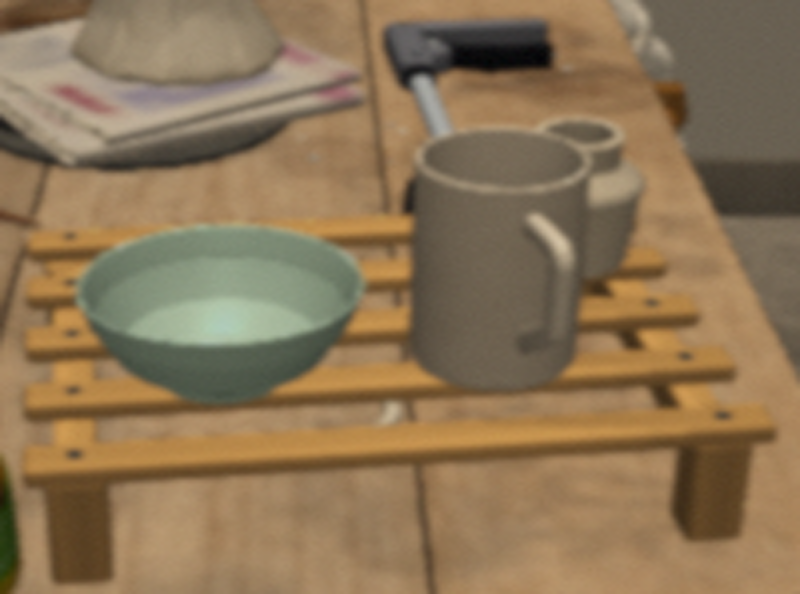

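```bash
cat > h.py <<'E'
import numpy as np
C={"side":(500.1815,321.9398,239.7986,np.array([[-0.9995,0.002,-0.0318,0.5958],[0.0298,0.4118,-0.9108,1.0635],[0.0113,-0.9113,-0.4116,0.5613]])),
"top":(463.5066,311.0498,237.1404,np.array([[0.0292,-0.9868,0.1591,0.397],[-0.9996,-0.0289,0.0039,0.013],[0.0007,-0.1591,-0.9873,0.9969]]))}
from plant import robot
for n in C:
    c=robot.read_camera(n) if False else None
def ray(n,u,v):
    f,cx,cy,T=C[n];d=T[:,:3]@np.array([(u-cx)/f,(v-cy)/f,1]);return T[:,3],d
def onz(n,u,v,z):
    o,d=ray(n,u,v);return o+d*(z-o[2])/d[2]
def tri(a,b):
    o1,d1=ray("top",*a);o2,d2=ray("side",*b)
    s=np.linalg.lstsq(np.c_[d1,-d2],o2-o1,rcond=None)[0]
    p,q=o1+s[0]*d1,o2+s[1]*d2
    return (p+q)/2,np.linalg.norm(p-q)
def proj(n,p):
    f,cx,cy,T=C[n];q=T[:,:3].T@(np.asarray(p)-T[:,3]);return np.array([cx+f*q[0]/q[2],cy+f*q[1]/q[2]])
E
python3 - <<'E'
from h import *
np.set_printoptions(precision=4,suppress=True)
t=lambda x,y:(x/4+109.6,y/3.5+144.6)
s=lambda x,y:(x/4+234.6,y/3.3+209.6)
for a,b in [((73,537),(722,415)),((183,530),(686,356)),((293,522),(652,302)),((486,54),(70,236)),((381,61),(70,283))]:
    print(*tri(t(*a),s(*b)), onz("top",*t(*a),.074))
print("1R",onz("top",*t(514,507),.074))
print("petal")
for p in [(313,327),(345,331),(375,325)]: print(onz("top",*t(*p),.005))
print(tri(t(318,327),s(390,415)))
for p in [(380,420),(390,412),(400,405)]: print(onz("side",*s(*p),.005))
r=lambda x,y:(x/4+279.6,y/4+234.6)
for nm,p,z in [("jawL? up tip",(50,67),.013),("low tip",(58,206),.013),("head c",(205,128),.02),("bolt1",(195,105),.027),("bolt2",(198,148),.027),("tube",(260,125),.016),("tube2",(480,118),.016),("scr1",(540,110),.031),("scr2",(669,104),.031),("gripbar end",(688,302),.031),("trig end",(596,298),.028)]:
    print(nm,onz("top",*r(*p),z))
E
```

```text
[0.4139 0.3743 0.0746] 0.0009823422086578007 [0.4134 0.3747 0.074 ]
[0.4192 0.3204 0.0747] 0.0006661216746452124 [0.4189 0.3207 0.074 ]
[0.4252 0.2663 0.0754] 0.0006407985785481051 [0.425  0.2667 0.074 ]
[0.7028 0.1868 0.075 ] 0.0009182012026354321 [0.7026 0.187  0.074 ]
[0.6973 0.241  0.0743] 0.0013546638138468674 [0.6967 0.241  0.074 ]
1R [0.4366 0.158  0.074 ]
petal
[0.5471 0.2837 0.005 ]
[0.5451 0.2662 0.005 ]
[0.5493 0.2502 0.005 ]
(array([0.5468, 0.2797, 0.0094]), np.float64(0.0005676058182529198))
[0.5516 0.2782 0.005 ]
[0.5465 0.2705 0.005 ]
[0.5414 0.2636 0.005 ]
jawL? up tip [0.5236 0.0565 0.013 ]
low tip [0.4497 0.0496 0.013 ]
head c [ 0.4926 -0.0268  0.02  ]
bolt1 [ 0.5039 -0.021   0.027 ]
bolt2 [ 0.4813 -0.0231  0.027 ]
tube [ 0.4955 -0.0561  0.016 ]
tube2 [ 0.5026 -0.1728  0.016 ]
scr1 [ 0.5061 -0.2014  0.031 ]
scr2 [ 0.5113 -0.2689  0.031 ]
gripbar end [ 0.409  -0.2769  0.031 ]
trig end [ 0.4097 -0.2303  0.028 ]
```

Run:
```python
import cv2
a=cv2.imread("pics/top0.png");b=cv2.imread("pics/side0.png")
x=cv2.resize(a[222:262,178:218],(600,600),interpolation=cv2.INTER_CUBIC)
y=cv2.resize(b[315:355,310:350],(600,600),interpolation=cv2.INTER_CUBIC)
cv2.imwrite("pics/p1.png",x[:,:]);cv2.imwrite("pics/p2.png",y)
```

```text
(no output)
```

View pics/p1.png

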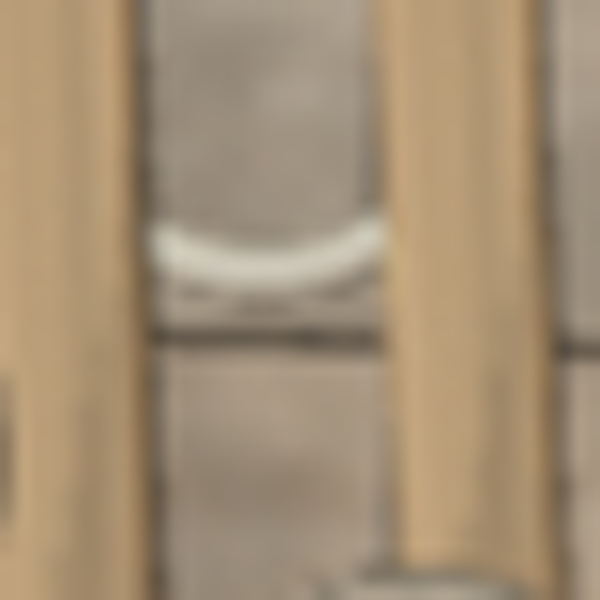

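View pics/p2.png

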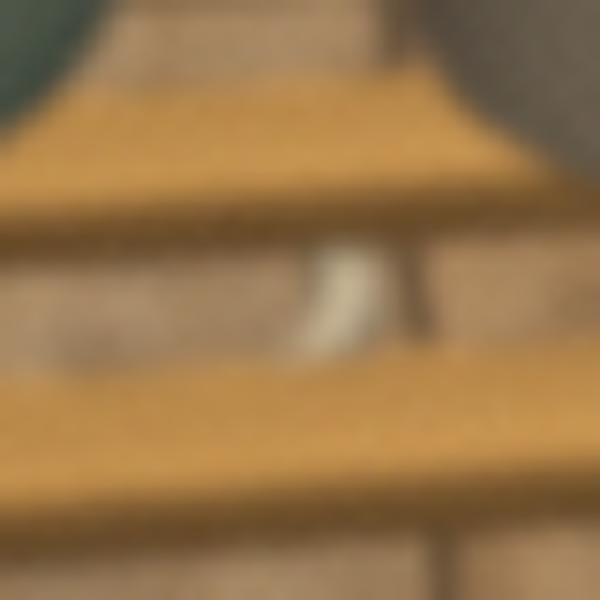

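Run:
```python
import cv2
a=cv2.imread("pics/top0.png");b=cv2.imread("pics/side0.png")
cv2.imwrite("pics/q1.png",cv2.resize(a[130:290,290:460],None,fx=3.7,fy=3.7,interpolation=cv2.INTER_CUBIC))
cv2.imwrite("pics/q2.png",cv2.resize(b[150:270,200:400],None,fx=4,fy=4,interpolation=cv2.INTER_CUBIC))
from h import *
np.set_printoptions(precision=4,suppress=True)
u=np.array([-.0757,.9971,0]);v=np.array([-.9971,-.0757,0]);O=np.array([.4539,-.2516,0])
for x,y,z in [(-34,-70,31),(-34,50,31),(-34,-42,31),(58,-56,31),(207,-56,28)]:
    p=O+(x*u+y*v)/1000+[0,0,z/1000]; print((x,y,z),proj("top",p),proj("side",p))
```

```text
(-34, -70, 31) [452.1342 253.6141] [330.0641 215.4832]
(-34, 50, 31) [457.669  311.4382] [370.9759 214.3179]
(-34, -42, 31) [453.4062 266.9027] [339.6713 215.2096]
(58, -56, 31) [408.9684 262.278 ] [339.2225 227.7142]
(207, -56, 28) [337.8042 265.7212] [347.4813 252.4084]
```

View pics/q1.png

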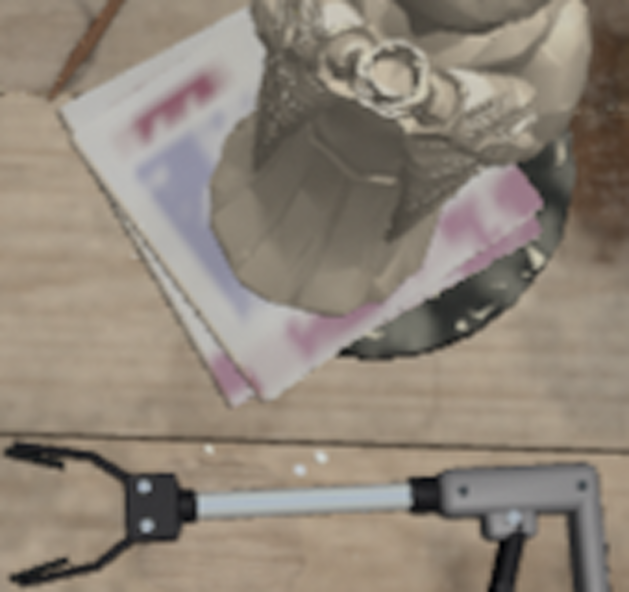

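View pics/q2.png

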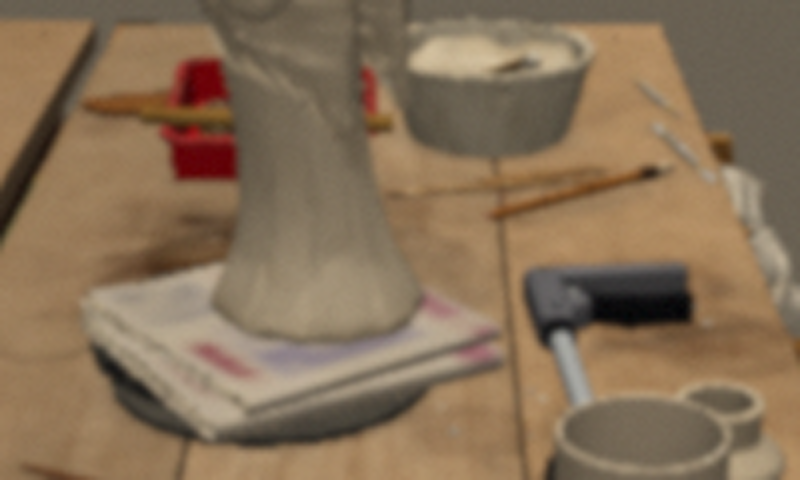

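Run:
```python
from h import *
np.set_printoptions(precision=4,suppress=True)
t=lambda x,y:(x/3.7+289.6,y/3.7+129.6)
s=lambda x,y:(x/4+199.6,y/4+149.6)
print("corner1",tri(t(235,405),s(502,360)));print("corner2",tri(t(265,400),s(500,330)))
print("left",tri(t(65,115),s(215,435)), tri(t(58,105),s(210,435)))
print("plate",onz("top",*t(400,358),.02))
print("corner3",onz("top",*t(543,210),.035))
print("statue bottom",onz("top",*t(330,315),.04))
for yaw in (86,88,90,94.35):
    th=np.radians(yaw);u=np.array([np.cos(th),np.sin(th)]);v=np.array([-u[1],u[0]])
    J=np.array([.551,.267]);O=J-.288*u+.056*v
    print(yaw,"O",O,"rear",O-.034*u-.07*v,"front",O+.058*u-.07*v)
```

```text
corner1 (array([ 0.5483, -0.0704,  0.0494]), np.float64(0.00012955416440880662))
corner2 (array([ 0.5493, -0.0857,  0.0631]), np.float64(5.2549369126920756e-05))
left (array([0.7159, 0.0298, 0.0474]), np.float64(0.0020668576419192917)) (array([0.7195, 0.034 , 0.0499]), np.float64(0.0005915686435341123))
plate [ 0.5833 -0.1681  0.02  ]
corner3 [ 0.6699 -0.2481  0.035 ]
statue bottom [ 0.6032 -0.1245  0.04  ]
86 O [ 0.475  -0.0164] rear [ 0.5425 -0.0552] front [0.5489 0.0366]
88 O [ 0.485  -0.0189] rear [ 0.5538 -0.0553] front [0.557  0.0367]
90 O [ 0.495 -0.021] rear [ 0.565 -0.055] front [0.565 0.037]
94.35 O [ 0.517  -0.0244] rear [ 0.5894 -0.053 ] front [0.5824 0.0387]
```

Run:
```python
from h import *
from scipy.spatial.transform import Rotation as R
s=robot.read_state();r=R.from_rotvec(s["orientation"]).as_matrix();print(r.round(3),s["t"],robot.tip_extent)
y=r[:,1];print(np.degrees(np.arctan2(y[1],y[0])))
print((np.array([.452,-.2515,.12])-s["tool_pos"])/.025)
```

```text
[[-0.912  0.41  -0.001]
 [ 0.41   0.912 -0.001]
 [ 0.    -0.002 -1.   ]] 0.1 0.025
65.77536050621379
[  8.24245022 -31.93087901  -4.90823967]
```

Emit:
drive_tool(increments=[[0,3,-9,0,0,0,0.2],[0,3,-9,0,0,0,0.2],[0,3,-9,0,0,0,0.2],[0,3,-9,0,0,0,0.2],[0,3,-9,0,0,0,0.2],[0,3,-9,0,0,0,0.2],[0,8.2,-31.9,0,0,0,0.499],[0,8.2,-31.9,0,0,0,0.499],[0,8.2,-31.9,0,0,0,0.499],[0,8.2,-31.9,0,0,0,0.499],[0,8.2,-31.9,0,0,0,0.499],[0,8.2,-31.9,0,0,0,0.499],[0,8.2,-31.9,0,0,0,0.499],[0,8.2,-31.9,0,0,0,0.499],[0,8.2,-31.9,0,0,0,0.499],[0,8.2,-31.9,0,0,0,0.499],[0,8.2,-31.9,0,0,0,0.499],[0,8.2,-31.9,0,0,0,0.499],[0,8.2,-31.9,0,0,0,0.499],[0,8.2,-31.9,0,0,0,0.499]], squeeze=8)

```text
t: 1.77
tool_pos: [0.4474, -0.237, 0.2432]
orientation: [0.119, -3.139, -0.0]
force: [1.6, 0.3, -0.3]
opening: 0.093
```

Emit:
drive_tool(increments=[[0,0,0,0,0,0,0],[0,0,0,0,0,0,0],[0,0,0,0,0,0,0],[0,0,0,0,0,0,0]])

```text
t: 2.1
tool_pos: [0.4475, -0.2337, 0.2435]
orientation: [0.121, -3.139, -0.001]
force: [0.2, 0.7, 0.2]
opening: 0.0926
```

Run:
```python
from h import *
from scipy.spatial.transform import Rotation as R
import cv2
s=robot.read_state();r=R.from_rotvec(s["orientation"]).as_matrix();print(s["tool_pos"],s["t"])
y=r[:,1];print(np.degrees(np.arctan2(y[1],y[0])))
for n in("side","top"):
    c=robot.read_camera(n);cv2.imwrite(f"pics/{n}1.png",c["image"][:,:,::-1])
```

```text
[ 0.44752352 -0.23372482  0.24353497] 2.1
94.41749080883919
```

View pics/top1.png

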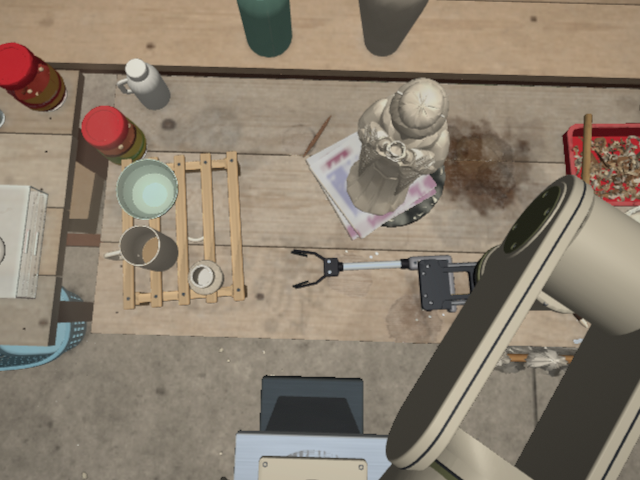

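View pics/side1.png

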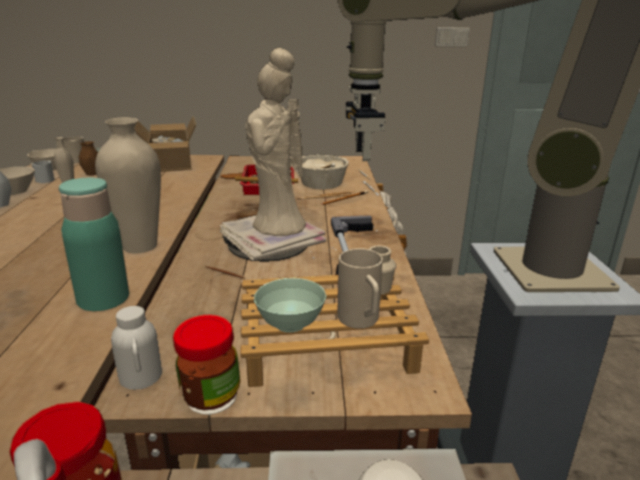

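Emit:
drive_tool(increments=[[0,0.18,-0.71,-1,0,0,0],[0,0.18,-0.71,-2.5,0,0,0],[0,0.18,-0.71,-4,0,0,0],[0,0.18,-0.71,-5.5,0,0,0],[0,0.18,-0.71,-6.5,0,0,0],[0,0.18,-0.71,-6.5,0,0,0],[0,0.18,-0.71,-6.5,0,0,0],[0,0.18,-0.71,-6.5,0,0,0]])

```text
t: 2.87
tool_pos: [0.4535, -0.2528, 0.0835]
orientation: [-0.121, 3.137, -0.003]
force: [0.6, -0.0, -0.1]
opening: 0.0932
```

Run:
```python
from h import *
import cv2
s=robot.read_state();print(s["tool_pos"],s["t"])
for n in("side","top"):
    c=robot.read_camera(n)["image"][:,:,::-1];cv2.imwrite(f"pics/{n}2.png",cv2.resize(c[180:280,280:440] if n=="side" else c[220:340,380:540],None,fx=4.5,fy=4.5))
```

```text
[ 0.45347354 -0.25283478  0.08347607] 2.8667
```

View pics/top2.png

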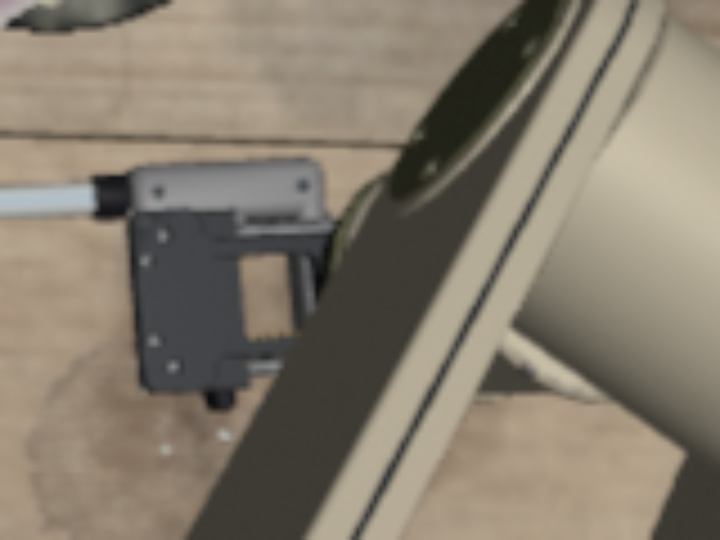

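View pics/side2.png

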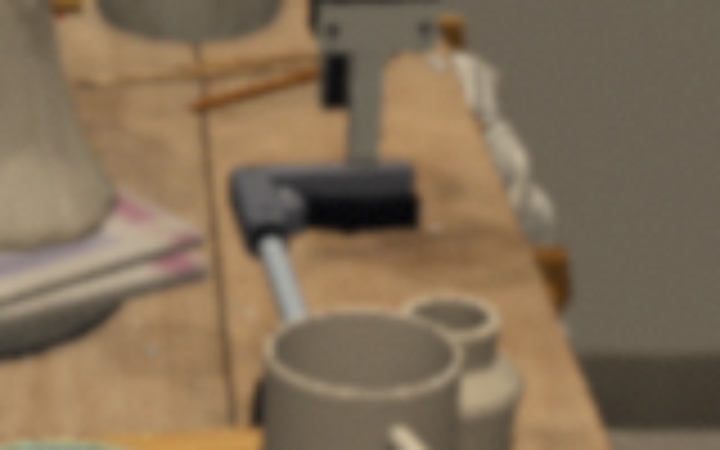

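Run:
```python
from h import *
for dy in (.0465,.064):
  for z in (.0585,):
    p=proj("side",[.4535-.0757*dy,-.2528+dy,z]);print(p,(p-[280,180])*4.5)
```

```text
[359.31309834 216.03713488] [356.90894254 162.16710695]
[360.43513473 218.42245989] [361.95810628 172.90106952]
```

Emit:
drive_tool(increments=[[0,-0.04,0.05,-0.7,0,0,0],[0,-0.04,0.05,-1.4,0,0,0],[0,-0.04,0.05,-1.9,0,0,0],[0,-0.04,0.05,-2.1,0,0,0],[0,-0.04,0.05,-2.1,0,0,0],[0,-0.04,0.05,-2.1,0,0,0]])

```text
t: 3.47
tool_pos: [0.4516, -0.2516, 0.0294]
orientation: [-0.12, 3.139, -0.001]
force: [0.5, 0.3, 0.2]
opening: 0.093
```

Now I'll close lightly at 8 N, which is below the spring's 12 N start.

Emit:
drive_tool(increments=[[0.15,0,0,-0.05,0,0,0],[0.25,0,0,-0.05,0,0,0],[0.28,0,0,-0.05,0,0,0],[0.3,0,0,-0.05,0,0,0],[0.33,0,0,-0.05,0,0,0],[0.33,0,0,-0.05,0,0,0],[0.36,0,0,-0.05,0,0,0],[0.36,0,0,-0.05,0,0,0],[0.36,0,0,-0.05,0,0,0],[0.36,0,0,-0.05,0,0,0]], squeeze=8)

```text
t: 4.3
tool_pos: [0.4515, -0.2518, 0.0278]
orientation: [-0.12, 3.139, -0.001]
force: [-0.2, -2.9, 3.9]
opening: 0.0648
```

Run:
```python
from h import *
import cv2
s=robot.read_state();print(s["tool_pos"],s["t"],s["force"],s["opening"])
c=robot.read_camera("top")["image"][:,:,::-1];cv2.imwrite("pics/top3f.png",c);cv2.imwrite("pics/top3.png",cv2.resize(c[220:340,280:480],None,fx=4,fy=4))
```

```text
[ 0.45146796 -0.251779    0.02783577] 4.3 [-0.18643229 -2.94038907  3.9400103 ] 0.06484376936950312
```

View pics/top3.png

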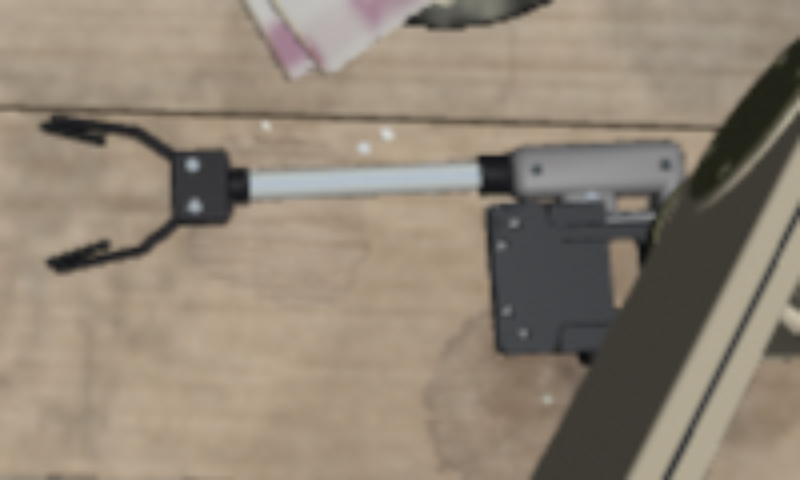

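Run:
```python
from h import *
np.set_printoptions(precision=4,suppress=True)
r=lambda x,y:(x/4+279.6,y/4+219.6)
b=(onz("top",*r(192,165),.027)+onz("top",*r(195,206),.027))/2
s1=onz("top",*r(537,170),.031);s2=onz("top",*r(666,164),.031)
print(b,s1,s2)
d=b-s2;yaw=np.degrees(np.arctan2(d[1],d[0]));print(yaw)
T=np.array([.4515,-.2518])
def J(yaw,b):
    u=np.array([np.cos(np.radians(yaw)),np.sin(np.radians(yaw))]);return b+.062*u
j=J(yaw,b[:2]);print("jaw",j)
rel=j-T
for dyaw in(-6,-7,-7.5,-8):
    a=np.radians(dyaw);R=np.array([[np.cos(a),-np.sin(a)],[np.sin(a),np.cos(a)]])
    print(dyaw,a,yaw+dyaw,((np.array([.551,.267])-R@rel)-T)/.025, (np.array([.551,.267])-R@rel))
```

```text
[ 0.4931 -0.0205  0.027 ] [ 0.5061 -0.1998  0.031 ] [ 0.5112 -0.2673  0.031 ]
94.19547588384002
jaw [0.4886 0.0414]
-6 -0.10471975511965978 88.19547588384002 [1.2799 9.2441] [ 0.4835 -0.0207]
-7 -0.12217304763960307 87.19547588384002 [1.0795 9.293 ] [ 0.4785 -0.0195]
-7.5 -0.1308996938995747 86.69547588384002 [0.9796 9.3187] [ 0.476  -0.0188]
-8 -0.13962634015954636 86.19547588384002 [0.88   9.3453] [ 0.4735 -0.0182]
```

Emit:
drive_tool(increments=[[0.36,0.1,0.3,0,0,0,-0.01],[0.36,0.2,0.6,0,0,0,-0.02],[0.36,0.3,1.0,0,0,0,-0.04],[0.36,0.4,1.4,0,0,0,-0.06],[0.36,0.5,1.8,0,0,0,-0.08],[0.36,0.6,2.2,0,0,0,-0.1],[0.36,0.7,2.6,0,0,0,-0.115],[0.36,0.75,3.0,0,0,0,-0.122],[0.36,0.8,3.3,0,0,0,-0.122],[0.36,0.8,3.5,0,0,0,-0.122],[0.36,0.8,3.5,0,0,0,-0.122],[0.36,0.8,3.5,0,0,0,-0.122]])

```text
t: 5.35
tool_pos: [0.4717, -0.1631, 0.0278]
orientation: [0.071, 3.14, 0.001]
force: [0.7, 1.7, 6.4]
opening: 0.0649
```

Run:
```python
from h import *
import cv2
s=robot.read_state();print(s["tool_pos"],s["t"],s["force"],s["opening"])
c=robot.read_camera("top")["image"][:,:,::-1];cv2.imwrite("pics/top4f.png",c);cv2.imwrite("pics/top4.png",cv2.resize(c[160:320,170:370],None,fx=4,fy=3.75))
c=robot.read_camera("side")["image"][:,:,::-1];cv2.imwrite("pics/side4.png",c)
```

```text
[ 0.47173478 -0.16307427  0.02779165] 5.35 [0.73567071 1.73281513 6.39055428] 0.06494693674578449
```

View pics/top4.png

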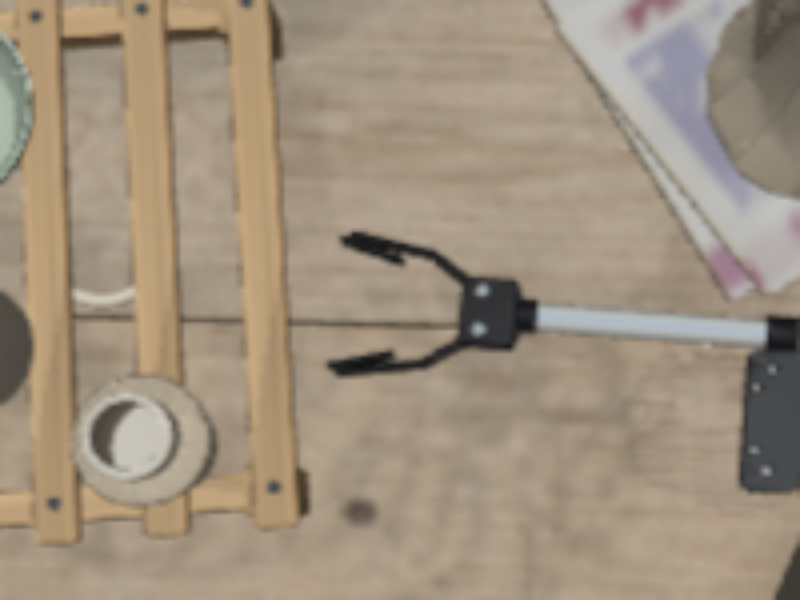

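View pics/side4.png

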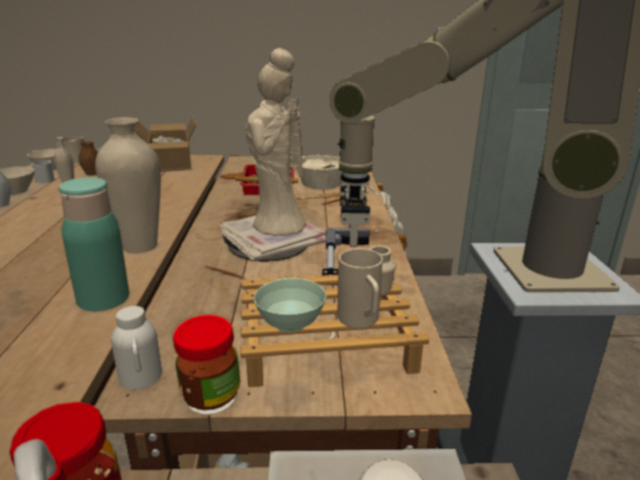

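Run:
```python
from h import *
np.set_printoptions(precision=4,suppress=True)
r=lambda x,y:(x/4+169.6,y/3.75+159.6)
b=(onz("top",*r(482,289),.027)+onz("top",*r(478,329),.027))/2
t1=onz("top",*r(540,319),.016);t2=onz("top",*r(765,332),.016)
print(b,t1,t2)
for a,c in((t1,t2),(b,t2)):
    d=a-c;yaw=np.degrees(np.arctan2(d[1],d[0]));print(yaw)
u=np.array([np.cos(np.radians(87.3)),np.sin(np.radians(87.3))]);j=b[:2]+.062*u
print(j,(np.array([.551,.267])-j)/.025)
for p in[(72,293),(105,301),(134,290)]:print(onz("top",*r(*p),.005))
```

```text
[0.5416 0.0619 0.027 ] [0.5384 0.0302 0.016 ] [ 0.5344 -0.0901  0.016 ]
88.11692010023968
87.30396882034366
[0.5445 0.1238] [0.2601 5.7271]
[0.5477 0.2842 0.005 ]
[0.5436 0.2661 0.005 ]
[0.5504 0.2508 0.005 ]
```

Emit:
drive_tool(increments=[[0.36,0.01,0.2,0.02,0,0,0],[0.36,0.02,0.5,0.04,0,0,0],[0.36,0.04,0.9,0.04,0,0,0],[0.36,0.05,1.3,0.04,0,0,0],[0.36,0.07,1.7,0.04,0,0,0],[0.36,0.09,2.1,0.04,0,0,0],[0.36,0.1,2.5,0.04,0,0,0],[0.36,0.12,2.9,0.04,0,0,0],[0.36,0.14,3.3,0.04,0,0,0],[0.36,0.16,3.7,0.04,0,0,0],[0.36,0.18,4.1,0.04,0,0,0],[0.36,0.19,4.5,0.04,0,0,0],[0.36,0.2,4.8,0.04,0,0,0],[0.36,0.21,5.1,0.04,0,0,0],[0.36,0.22,5.3,0.04,0,0,0],[0.36,0.22,5.3,0.04,0,0,0],[0.36,0.22,5.3,0.04,0,0,0]])

```text
t: 6.87
tool_pos: [0.4767, -0.0311, 0.0284]
orientation: [-0.071, -3.141, -0.0]
force: [0.3, 0.3, -1.8]
opening: 0.0647
```

Run:
```python
from h import *
import cv2
s=robot.read_state();print(s["tool_pos"],s["t"],s["force"],s["opening"])
c=robot.read_camera("top")["image"][:,:,::-1];cv2.imwrite("pics/top5f.png",c);cv2.imwrite("pics/top5.png",cv2.resize(c[190:290,160:310],None,fx=5,fy=5,interpolation=cv2.INTER_CUBIC))
c=robot.read_camera("side")["image"][:,:,::-1];cv2.imwrite("pics/side5.png",cv2.resize(c[230:390,230:430],None,fx=4,fy=3.75,interpolation=cv2.INTER_CUBIC))
```

```text
[ 0.47666579 -0.03107854  0.02837087] 6.8667 [ 0.2938971   0.27517607 -1.76915306] 0.0646645022183923
```

View pics/top5.png

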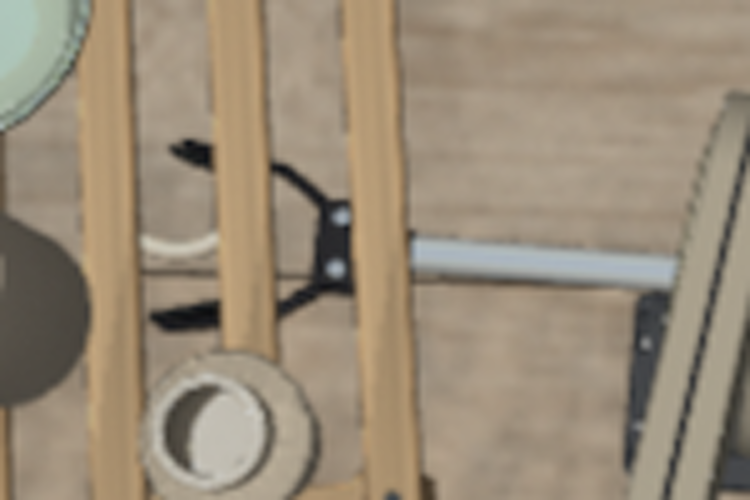

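View pics/side5.png

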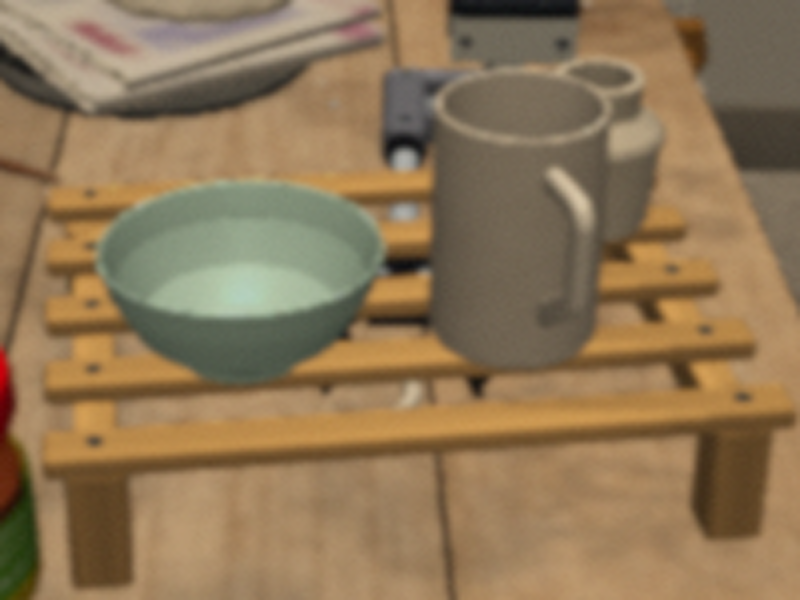

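Emit:
drive_tool(increments=[[0.36,0.01,0.2,0,0,0,0],[0.36,0.02,0.4,0,0,0,0],[0.36,0.02,0.4,0,0,0,0],[0.36,0.02,0.4,0,0,0,0]])

```text
t: 7.3
tool_pos: [0.4772, -0.021, 0.0284]
orientation: [0.071, 3.141, 0.0]
force: [-0.3, 0.3, -1.2]
opening: 0.0647
```

Emit:
drive_tool(increments=[[0.3,0,0,0,0,0,0],[0.31,0,0,0,0,0,0],[0.32,0,0,0,0,0,0],[0.33,0,0,0,0,0,0],[0.34,0,0,0,0,0,0],[0.35,0,0,0,0,0,0],[0.35,0,0,0,0,0,0],[0.36,0,0,0,0,0,0],[0.36,0,0,0,0,0,0],[0.36,0,0,0,0,0,0]], squeeze=20)

```text
t: 8.13
tool_pos: [0.4771, -0.0213, 0.0284]
orientation: [-0.072, -3.141, 0.0]
force: [-0.5, -0.0, -1.5]
opening: 0.0605
```

Run:
```python
from h import *
import cv2
s=robot.read_state();print(s["tool_pos"],s["t"],s["force"],s["opening"])
c=robot.read_camera("top")["image"][:,:,::-1];cv2.imwrite("pics/top6.png",cv2.resize(c[190:290,160:310],None,fx=5,fy=5,interpolation=cv2.INTER_CUBIC))
```

```text
[ 0.47713606 -0.02133193  0.02836558] 8.1333 [-0.53910238 -0.00220137 -1.48447887] 0.06050788841381035
```

View pics/top6.png

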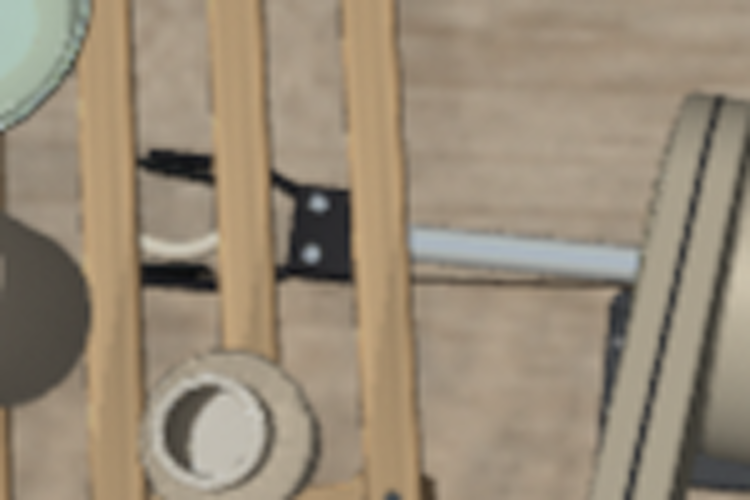

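Emit:
drive_tool(increments=[[0.36,0,0,0,0,0,0],[0.365,0,0,0,0,0,0],[0.37,0,0,0,0,0,0],[0.375,0,0,0,0,0,0],[0.38,0,0,0,0,0,0],[0.385,0,0,0,0,0,0],[0.39,0,0,0,0,0,0],[0.39,0,0,0,0,0,0],[0.39,0,0,0,0,0,0]], squeeze=23)

```text
t: 8.93
tool_pos: [0.4771, -0.0213, 0.0284]
orientation: [-0.072, -3.141, 0.0]
force: [-0.7, -0.5, -1.5]
opening: 0.057
```

Run:
```python
from h import *
import cv2
s=robot.read_state();print(s["tool_pos"],s["t"],s["force"],s["opening"])
c=robot.read_camera("top")["image"][:,:,::-1];cv2.imwrite("pics/top7.png",cv2.resize(c[190:290,160:310],None,fx=5,fy=5,interpolation=cv2.INTER_CUBIC))
```

```text
[ 0.47713328 -0.02132936  0.02836607] 8.9333 [-0.7249838  -0.45133365 -1.46759026] 0.05697342161939722
```

View pics/top7.png

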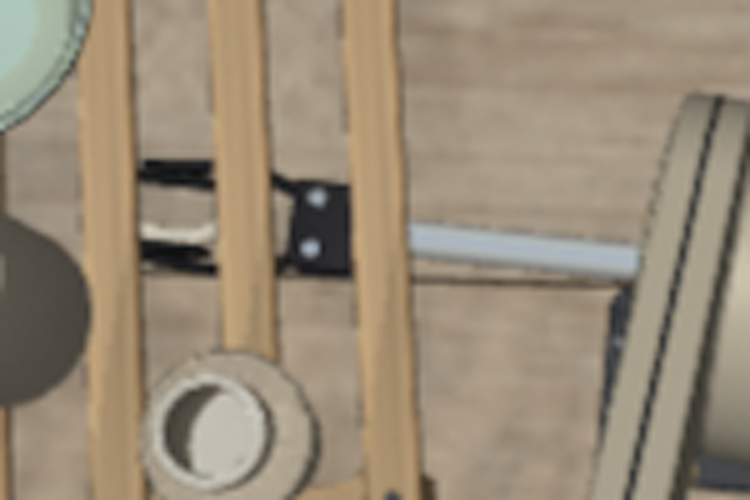

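Emit:
drive_tool(increments=[[0.392,0,0,0,0,0,0],[0.395,0,0,0,0,0,0],[0.398,0,0,0,0,0,0],[0.4,0,0,0,0,0,0],[0.403,0,0,0,0,0,0],[0.406,0,0,0,0,0,0],[0.409,0,0,0,0,0,0],[0.412,0,0,0,0,0,0],[0.415,0,0,0,0,0,0],[0.415,0,0,0,0,0,0],[0.415,0,0,0,0,0,0]], squeeze=24)

```text
t: 9.9
tool_pos: [0.4772, -0.0214, 0.0284]
orientation: [0.072, 3.141, 0.0]
force: [-0.8, 0.1, -2.0]
opening: 0.0555
```

Run:
```python
from h import *
import cv2
s=robot.read_state();print(s["tool_pos"],s["t"],s["force"],s["opening"])
c=robot.read_camera("top")["image"][:,:,::-1];cv2.imwrite("pics/top8.png",cv2.resize(c[190:290,160:310],None,fx=5,fy=5,interpolation=cv2.INTER_CUBIC))
```

```text
[ 0.47718635 -0.02135683  0.02839088] 9.9 [-0.80067266  0.13108182 -1.99480677] 0.05552621786909751
```

View pics/top8.png

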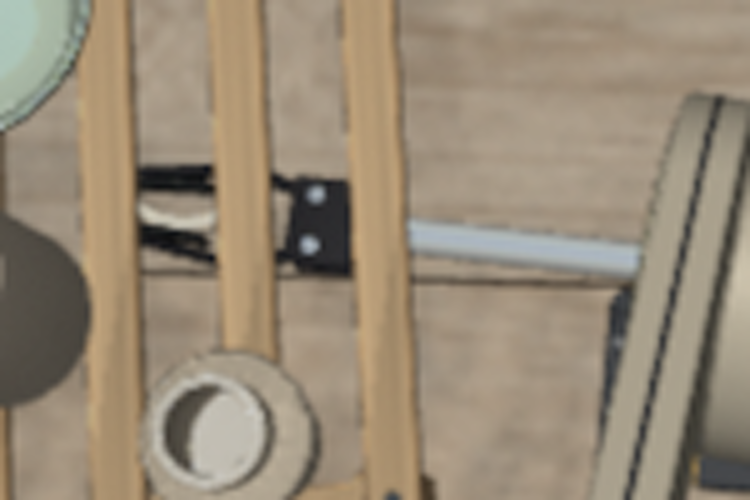

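Emit:
drive_tool(increments=[[0.42,0,0,0,0,0,0],[0.425,0,0,0,0,0,0],[0.43,0,0,0,0,0,0],[0.435,0,0,0,0,0,0]], squeeze=26.5)

```text
t: 10.28
tool_pos: [0.4772, -0.0213, 0.0284]
orientation: [0.072, 3.141, -0.0]
force: [-1.2, -0.4, -2.4]
opening: 0.0556
```

Emit:
drive_tool(increments=[[0.44,0,0,0,0,0,0],[0.445,0,0,0,0,0,0],[0.45,0,0,0,0,0,0],[0.45,0,0,0,0,0,0],[0.45,0,0,0,0,0,0]], squeeze=29)

```text
t: 10.7
tool_pos: [0.4772, -0.0213, 0.0284]
orientation: [-0.072, -3.141, 0.0]
force: [-0.3, -0.6, -1.3]
opening: 0.0556
```

Run:
```python
from h import *
import cv2
s=robot.read_state();print(s["tool_pos"],s["t"],s["force"],s["opening"])
c=robot.read_camera("top")["image"][:,:,::-1];cv2.imwrite("pics/top9.png",cv2.resize(c[190:290,160:310],None,fx=5,fy=5,interpolation=cv2.INTER_CUBIC))
```

```text
[ 0.47716029 -0.02133038  0.02838599] 10.7 [-0.29922214 -0.56732669 -1.27503546] 0.05560820809932574
```

View pics/top9.png

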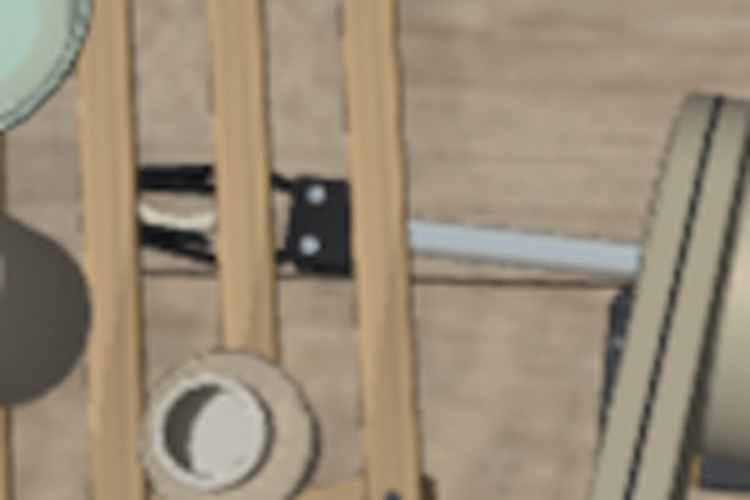

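Emit:
drive_tool(increments=[[0.45,0,-0.1,0,0,0,0],[0.45,-0.01,-0.25,0,0,0,0],[0.45,-0.02,-0.5,0,0,0,0],[0.45,-0.04,-0.75,0,0,0,0],[0.45,-0.05,-1.0,0,0,0,0],[0.45,-0.06,-1.25,0,0,0,0],[0.45,-0.08,-1.5,0,0,0,0],[0.45,-0.09,-1.75,0,0,0,0],[0.45,-0.1,-2.0,0,0,0,0],[0.45,-0.11,-2.25,0,0,0,0],[0.45,-0.12,-2.5,0,0,0,0],[0.45,-0.13,-2.7,0,0,0,0],[0.45,-0.14,-2.8,0,0,0,0],[0.45,-0.14,-2.8,0,0,0,0]])

```text
t: 11.92
tool_pos: [0.4736, -0.092, 0.0284]
orientation: [-0.073, -3.141, 0.0]
force: [-0.6, -1.0, -1.4]
opening: 0.0554
```

Run:
```python
from h import *
import cv2
s=robot.read_state();print(s["tool_pos"],s["t"],s["force"],s["opening"])
c=robot.read_camera("top")["image"][:,:,::-1];cv2.imwrite("pics/top10.png",cv2.resize(c[190:290,160:310],None,fx=5,fy=5,interpolation=cv2.INTER_CUBIC))
```

```text
[ 0.47363025 -0.09203841  0.02840772] 11.9167 [-0.64252591 -1.03510789 -1.42142661] 0.05538360122427961
```

View pics/top10.png

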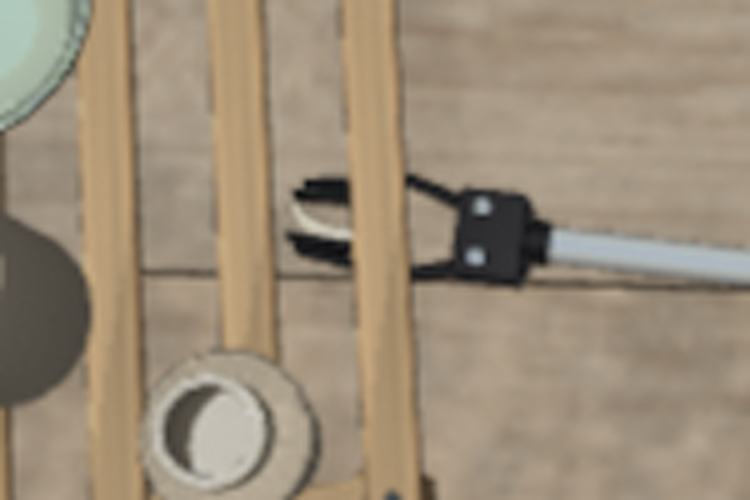

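Emit:
drive_tool(increments=[[0.45,0,-0.1,0,0,0,0],[0.45,-0.01,-0.25,0,0,0,0],[0.45,-0.02,-0.5,0,0,0,0],[0.45,-0.04,-0.75,0,0,0,0],[0.45,-0.05,-1.0,0,0,0,0],[0.45,-0.06,-1.25,0,0,0,0],[0.45,-0.08,-1.5,0,0,0,0],[0.45,-0.09,-1.75,0,0,0,0],[0.45,-0.1,-2.0,0,0,0,0],[0.45,-0.11,-2.25,0,0,0,0],[0.45,-0.12,-2.5,0,0,0,0],[0.45,-0.14,-2.75,0,0,0,0],[0.45,-0.15,-3.0,0,0,0,0],[0.45,-0.16,-3.25,0,0,0,0],[0.45,-0.17,-3.5,0,0,0,0],[0.45,-0.18,-3.75,0,0,0,0],[0.45,-0.2,-4.0,0,0,0,0],[0.45,-0.21,-4.2,0,0,0,0],[0.45,-0.21,-4.2,0,0,0,0],[0.45,-0.21,-4.2,0,0,0,0]])

```text
t: 13.63
tool_pos: [0.4684, -0.1968, 0.0284]
orientation: [-0.073, -3.141, 0.0]
force: [-0.6, -1.5, -1.1]
opening: 0.0555
```

Emit:
drive_tool(increments=[[0.45,0,0,0,0,0,0],[0.45,0,0,0,0,0,0],[0.45,0,0,0,0,0,0],[0.45,0,0,0,0,0,0]])

```text
t: 13.97
tool_pos: [0.4685, -0.1962, 0.0284]
orientation: [0.071, 3.141, -0.0]
force: [0.4, -1.5, -1.8]
opening: 0.0551
```

Run:
```python
from h import *
import cv2
s=robot.read_state();print(s["tool_pos"],s["t"],s["force"],s["opening"])
c=robot.read_camera("top")["image"][:,:,::-1];cv2.imwrite("pics/top11.png",cv2.resize(c[190:290,200:350],None,fx=5,fy=5,interpolation=cv2.INTER_CUBIC))
```

```text
[ 0.46848831 -0.19617431  0.02843327] 13.9667 [ 0.44117897 -1.46814767 -1.77805427] 0.05513763663553362
```

View pics/top11.png

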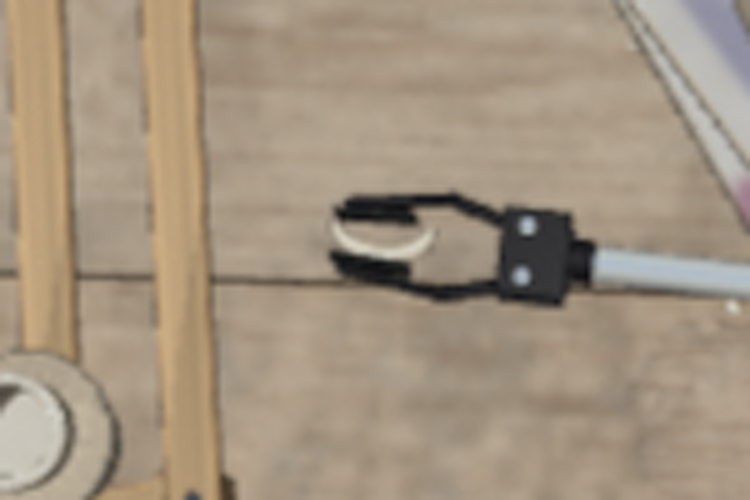

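Run:
```python
from h import *
p=onz("top",383/5+199.6,235/5+189.6,.005);print(p, (p[:2]-[.5708,.1616])@np.array([-.107,.9943]))
e=onz("top",208/5+199.6,235/5+189.6,.074);print("rack edge",e, p-e)
```

```text
[0.55581281 0.09247009 0.005     ] -0.06713223976441471
rack edge [0.54269606 0.15750125 0.074     ] [ 0.01311675 -0.06503116 -0.069     ]
```

Emit:
drive_tool(increments=[[0.45,0,-0.1,0,0,0,0],[0.45,-0.01,-0.25,0,0,0,0],[0.45,-0.02,-0.5,0,0,0,0],[0.45,-0.04,-0.75,0,0,0,0],[0.45,-0.05,-1.0,0,0,0,0],[0.45,-0.06,-1.2,0,0,0,0],[0.45,-0.06,-1.3,0,0,0,0],[0.45,-0.06,-1.3,0,0,0,0],[0.45,-0.06,-1.3,0,0,0,0],[0.45,-0.06,-1.3,0,0,0,0],[0.45,-0.06,-1.3,0,0,0,0],[0.45,-0.06,-1.3,0,0,0,0]])

```text
t: 15.02
tool_pos: [0.467, -0.2287, 0.0284]
orientation: [0.072, 3.141, -0.0]
force: [0.1, -0.9, -1.5]
opening: 0.0553
```

Run:
```python
from h import *
import cv2
s=robot.read_state();print(s["tool_pos"],s["t"],s["force"],s["opening"])
c=robot.read_camera("top")["image"][:,:,::-1];cv2.imwrite("pics/top12.png",cv2.resize(c[190:290,200:350],None,fx=5,fy=5,interpolation=cv2.INTER_CUBIC))
```

```text
[ 0.4669915  -0.22871174  0.02842267] 15.0167 [ 0.09408882 -0.90688058 -1.47949945] 0.05530113491001403
```

View pics/top12.png

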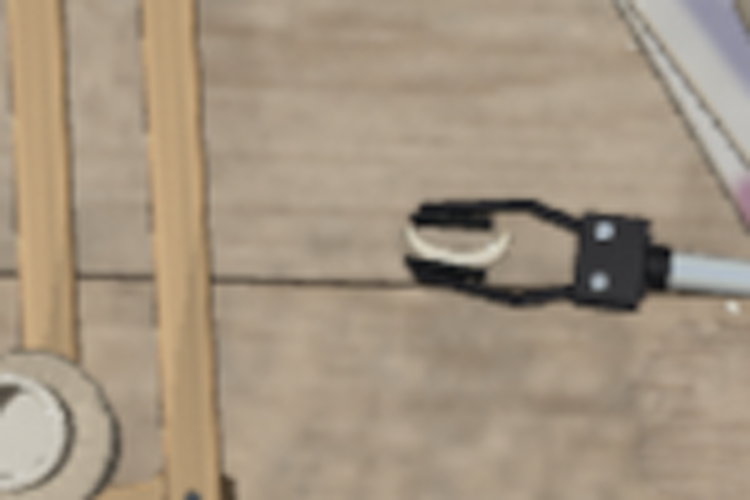

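Still held, now about 100 mm clear of the rack edge. I'll open slowly and lower by a hair so the reacher rests on the bench.

Emit:
drive_tool(increments=[[0.405,0,0,0,0,0,0],[0.4,0,0,0,0,0,0],[0.39,0,0,-0.02,0,0,0],[0.38,0,0,-0.02,0,0,0],[0.37,0,0,-0.02,0,0,0],[0.36,0,0,-0.02,0,0,0],[0.35,0,0,-0.02,0,0,0],[0.34,0,0,-0.02,0,0,0],[0.33,0,0,-0.02,0,0,0],[0.32,0,0,-0.02,0,0,0],[0.31,0,0,-0.02,0,0,0],[0.3,0,0,-0.02,0,0,0],[0.28,0,0,-0.02,0,0,0],[0.2,0,0,-0.02,0,0,0],[0.1,0,0,-0.02,0,0,0],[0,0,0,-0.02,0,0,0],[0,0,0,-0.02,0,0,0],[0,0,0,-0.02,0,0,0]])

```text
t: 16.57
tool_pos: [0.4669, -0.2289, 0.0279]
orientation: [-0.072, -3.141, 0.0]
force: [-0.6, 0.1, 0.2]
opening: 0.0917
```

Run:
```python
from h import *
import cv2
s=robot.read_state();print(s["tool_pos"],s["t"],s["force"],s["opening"])
c=robot.read_camera("top")["image"][:,:,::-1];cv2.imwrite("pics/top13.png",cv2.resize(c[190:310,200:400],None,fx=4,fy=4,interpolation=cv2.INTER_CUBIC))
c=robot.read_camera("side")["image"][:,:,::-1];cv2.imwrite("pics/side13.png",c)
```

```text
[ 0.46690522 -0.2288587   0.02790211] 16.5667 [-0.63241837  0.08025881  0.16731815] 0.09172685133822664
```

View pics/top13.png

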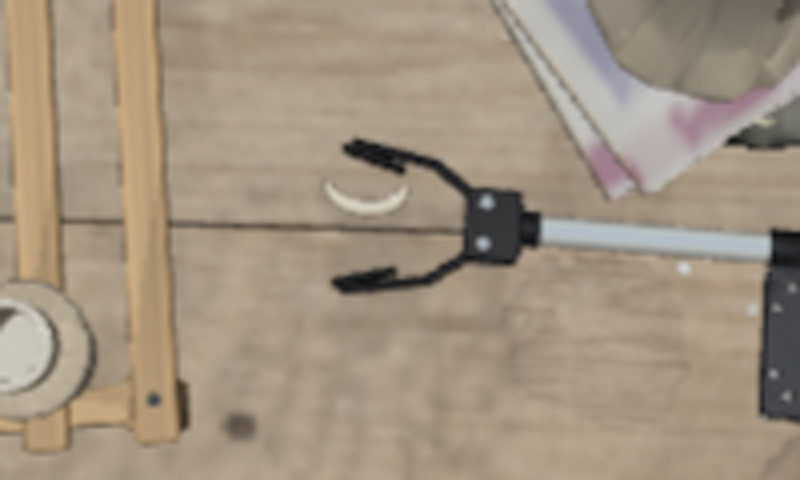

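View pics/side13.png

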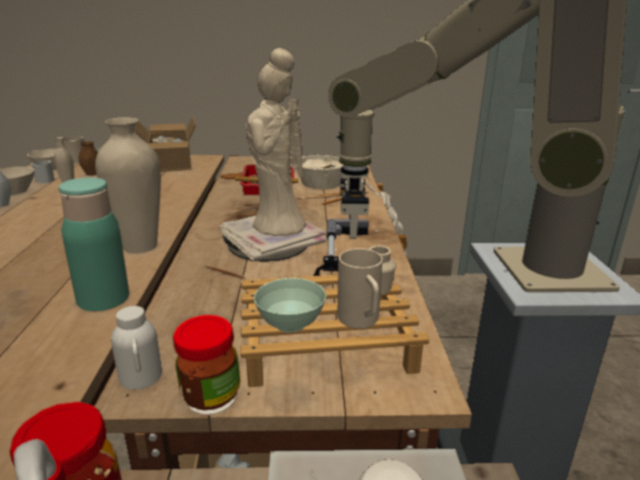

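Emit:
drive_tool(increments=[[0,0,0,0.2,0,0,0],[0,0,0,0.6,0,0,0],[0,0,0,1.2,0,0,0],[0,0,0,2,0,0,0],[0,0,0,3,0,0,0],[0,0,0,4,0,0,0],[0,0,0,5,0,0,0],[0,0,0,5,0,0,0],[0,0,0,5,0,0,0],[0,0,0,5,0,0,0]])

```text
t: 17.5
tool_pos: [0.4668, -0.2288, 0.153]
orientation: [0.072, 3.14, -0.0]
force: [-0.0, -0.4, 0.0]
opening: 0.0931
```

Run:
```python
from h import *
import cv2
s=robot.read_state();print(s["tool_pos"],s["t"],s["force"],s["opening"])
c=robot.read_camera("top")["image"][:,:,::-1];cv2.imwrite("pics/top14.png",c)
c=robot.read_camera("side")["image"][:,:,::-1];cv2.imwrite("pics/side14.png",cv2.resize(c[190:390,230:430],None,fx=3,fy=3,interpolation=cv2.INTER_CUBIC))
a=cv2.imread("pics/top0.png").astype(int);d=np.abs(a[150:310,100:240]-c.astype(int)[150:310,100:240])
t=cv2.imread("pics/top14.png").astype(int);print("rack diff",np.abs(a-t)[150:310,110:186].mean(),np.abs(a-t)[150:310,110:186].max(), np.abs(a-t)[260:310,186:245].max())
p=onz("top",367/4+199.6,200/4+189.6,.005);print(p,(p[:2]-[.5708,.1616])@np.array([-.107,.9943]))
```

```text
[ 0.46684366 -0.2287745   0.15304683] 17.5 [-0.03201893 -0.35067231  0.02229074] 0.09313382519723752
rack diff 4.777905701754386 32 8
[0.55019797 0.05940562 0.005     ] -0.09940745442040899
```

View pics/top14.png

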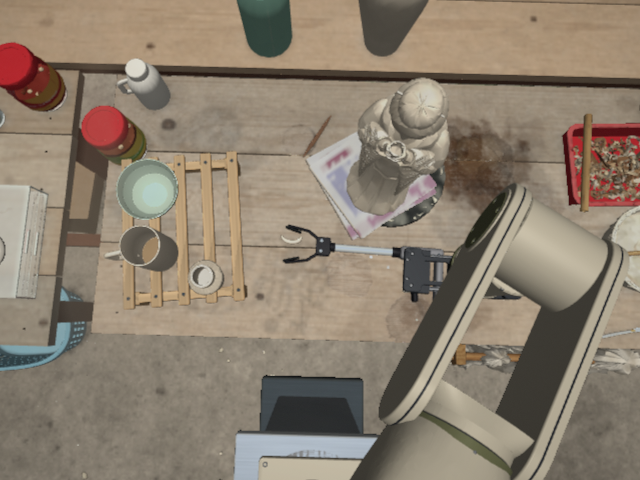

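View pics/side14.png

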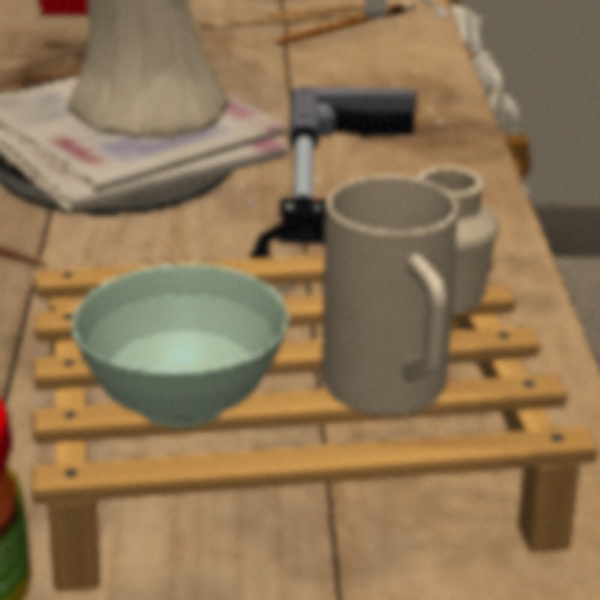

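```bash
python3 -c "
from plant import robot
print(robot.close_job())"
```

```text
the job is handed in; nothing more can be done
None
```

The petal is out from under the rack, and I've handed the job in at about 17.5 s of the 69 s allowed. No verdict is reported, so what follows is from my own checks.

**What I did:** I gripped the reacher at its squeeze point with 8 N, so the trigger stayed open. I slid it under the rack's front with the jaws either side of the petal, then ramped the squeeze to 29 N. The fingers stalled at a 55.6 mm opening, about 0.23 rad of trigger. I drew the petal out in the jaws, let the trigger open slowly and lifted the hand straight up.

**Last checks:**
- **Petal:** it lies free between the fully open jaws, its middle about 99 mm outside the rack's front edge.
- **Reacher:** it looks flat on the bench in both views.
- **Gripper:** it is 0.12 m above the work, with almost no force on it.
- **Rack and pots:** they look where they were in both views. The front-right corner with the jar is unchanged in the image comparison. The area with the bowl and mug differs a little, which I put down to the arm's shadow at the start.

**Not certain or off plan:**
- Jaw force was never measured; from the spring figures given I estimate 2 to 3 N on each jaw.
- The reacher turned about 2° in the grip while squeezing, which did not affect the hold.
- The petal came out standing slightly beyond the pad ends, but it stayed held throughout.

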